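Seat a shaker's cap in the lever press and keep it held down

TASK

The refilled pepper shaker stands in the small lever press on the worktop and its push-on cap has to be held pressed down. First swing the press's safety catch right out from under the lever by its upright peg, while the lever is still up; then pull the lever right down to its stop so that the sprung foot bears on the cap. Finish while still holding the lever fully down (do not let go: it springs back up), with the shaker still standing upright in its nest and the mug, candle and spoon left where they are.

Things in the scene. Friction and masses are not known exactly. Their poses are not given: they have to be found in the camera images.
- press: Small grey and steel bench press fixed to the worktop. Origin at worktop level under its middle; x points from the handle end to the column at the back, y to the side with the safety catch (robot's left), z up. Base plate x -70 to +120 mm, y -50 to +50 mm, 12 mm thick. The lever lies in the plane y = 0 and points to -x, which is towards the robot and to its right
- press_lever (a joint): Lever angle, rad. 0 = up (handle end 0.5 rad above level), 0.5 = down on its stop, lever level. Sprung back up to 0: about 2 N at the grip when up, about 12 N at the grip when fully down (with the foot's spring). The catch under the lever blocks it at about 0.03; it is free once the catch is past about 0.8
- lever_arm: The lever itself, a steel bar 20 mm wide and 18 mm thick with a lug underneath for the catch and a round black grip at its end. Origin on its pivot (see lever_hinge); its own x axis runs along the bar, from the grip towards the pivot
- lever_grip (a point): Centre of the black round grip, 26 mm diameter, 90 mm long along the lever (from 185 to 275 mm from the pivot; this point is at 235 mm). Moves with the lever: height 263 mm when up, 150 mm when down
- lever_hinge (a point): The lever's pivot, 150 mm above the worktop, at x = +100 mm, y = 0 of the press, in a column of two cheeks 170 mm high and 48 mm wide (58 mm over the pivot pin's ends); the pivot axis is the press's y axis
- safety_catch (a joint): Catch angle, rad. 0 to 0.3 at the start: its steel tongue lies under the lever and blocks it; 1.35 = swung right out (stop). It turns level about an upright pivot, clockwise seen from above, so the peg moves towards the press's +x (column end). It stays where it is left; friction about 1 N at the peg
- catch_tab (a point): On the axis of the catch's upright steel peg, 207 mm above the worktop. The peg is 14 mm thick with an 18 mm black ball on top; it stands free from 173 to 228 mm above the worktop, on an arm 75 mm from the catch's pivot: at angle 0 it is on the press's +y side of that pivot. The tongue reaches 72 mm the other way, 162 to 174 mm above the worktop
- catch_hinge (a point): On the catch's upright pivot axis, 207 mm above the worktop (same height as catch_tab), over a 16 mm post at x = +15, y = +65 mm of the press, 161 mm high; the catch's hub ends at 176 mm
- press_foot (a joint): How far the sprung foot under the lever is pushed up into its guide, m. 0 = hanging free; about 0.010 when the lever is fully down on the shaker; 1.2 N per mm
- foot_face (a point): Centre of the underside of the foot, a black disc 34 mm in diameter that hangs under the lever 130 mm from its pivot
- foot_pad: The foot's black disc, 34 mm in diameter, 8 mm thick; origin at the centre of its underside
- nest (a point): Centre of the nest, on the base plate 12 mm above the worktop: a ring of steel blocks, 48 mm inside width, 18 mm high, in which the shaker stands
- shaker: Pepper shaker with a grey cap, 44 mm diameter, 90 mm high, loose in the nest. Origin at the centre of its underside, z up; its underside is slightly rounded, so it may lean a few degrees in the nest
- shaker_mid (a point): Centre of the shaker, half-way up (45 mm above its underside)
- mug_mid (a point): Centre of the coffee mug, 47 mm above its underside; 92 x 127 mm over the handle, 95 mm high; bystander to the left
- candle_mid (a point): Centre of the green candle, 52 mm diameter, 144 mm high; bystander to the right
- spoon: Table spoon, 187 x 31 x 6 mm, lying on the worktop to the right, near the front edge; origin at the centre of its underside; bystander
Not all that is in view belongs to the job. What is meant by the shaker is not yellow, and is the smaller of those in its own colour.

How it is judged:
By the outcome, as a careful person would: the job done as asked, in the order asked, and still so for the second after the job is handed in, while the arm keeps its last pose, push and grip.
It also fails if it takes over 51 s, if anything falls off the work surface, if the arm or the gripper's body presses on something with over 40 N, if the wrist force passes 120 N, or if a joint passes its speed limit or range.

ROBOT

A 6-joint arm with a two-finger parallel gripper is mounted at the origin on a cart in front of the work surface, level with it; the furniture and walls round the work are solid. World frame = base frame: x ahead of the robot, y to its left, z up, the work surface at z = 0. Lengths are in mm, angles in rad, forces in N, time in s.
With the tool pointing down it reaches from about 350 to 775 mm from the base axis. Payload 7.3 kg.
Tool frame: the origin (TCP) lies midway between the tips of the shut fingers; the grasp point (between the pads) lies 19 mm behind it (grip_depth is the distance from the TCP to the grasp point, in mm); z points along the fingers, y is the direction in which the jaws open and shut (so a half turn about z gives the same grasp; the last joint's range is limited). The gripper opens to 92 mm and grips with 3 to 60 N. Pads are 19 mm wide; open, the fingers measure 130 mm over their backs; the gripper's body (75 mm by 190 mm) begins 47 mm behind the grasp point.
Start: joints at [-1.393, 0.342, 1.524, -0, 1.275, -0.146], TCP at [167.063, -497.73, 226.741] pointing down, gripper open.
Joint ranges: [-2.53, 2.53], [-0.77, 2.02], [0.04, 2.7], [-1, 4.14], [0.28, 2.66], [-3.11, 3.11]. Speed limits (rad/s): [2.57, 2.57, 3.14, 3.14, 3.14, 3.14].

INTERFACE

Orientations are given as [roll, pitch, yaw] about the fixed x, y, z axes, in that order (R = Rz(yaw) Ry(pitch) Rx(roll)).
In Python, from plant import get_obs, capture, close_job, spot_in, silhouettes, mark_of, grip_depth gives the robot as it stands.
- The arm moves only by the tool servo_tool, never from a script. Its arguments are lists of equal length, an entry for each row: "slide": the shift along the tool's x, y, z normalised to -1 to 1, where 1 is 20 cm, a list of three; "rot": the turn, a rotation vector about the tool's x, y, z normalised to -1 to 1, where 1 is pi rad, a list of three; "claw": the finger opening in mm, from 0 to 91.8. A call has 1 to 5 rows; each row is the pose to reach, as a shift and turn from the pose commanded when the call began, along the tool's axes at that moment, turning the shorter way round; what a row does not reach only later rows make up. A row lasts 1/8 s, in which the tool goes at most 62.5 mm and 10.7 degrees, less where a joint would pass 70% of its speed; a pose out of reach is approached as far as the arm can. A call with a number of a shift or a turn outside -1 to 1 is refused whole. A call with a gripper value outside its range is refused whole. The fingers move at their own pace and stop on an object; the grip force is fixed at half the most. Time passes only in rows, so rows that repeat a pose let the fingers close. It gives the time, the measured TCP pose, the force and the opening at its end, in the units of the state.
- get_obs(): the state, without advancing time (a new reading comes with each control period).
- capture(name): name is "scene" or "top" or "wrist"; returns a dict with "frame" (400x640x3 uint8, red, green, blue), "depth" (400x640 float32, mm along the optical axis (not along the pixel's ray), 0 where there is no reading), "vertical_fov" (degrees; the focal length in pixels is half the picture's height over the tangent of half this angle, whatever the lens; pixels are square), "cx", "cy" (the principal point, pixels), "position" and "rotation" of the camera in the world. Camera axes: x right, y down, z forward; pixel columns grow to the right and rows downward; lengths in mm; the calibration is good to about 2 mm. A picture is of the moment at which its call begins.
- close_job(): hands the job in, once; it reports no verdict.
Trained networks look in the newest picture that a camera, given by its name, has taken for a name from the list of things; names that differ only in an ending like _2 or _b are one class to them, and where a whole thing is asked for, a point or a joint stands for the part that bears it (a point fixed in the world has none). Each returns a list of dicts, best first, with "confidence" (0 to 1); they miss things now and then, are a little off and sometimes report something else, mostly with a low value. They report only what shows in the picture. A call takes as long as a camera call. They do not tell look-alikes from the thing itself.
- spot_in(query, camera): "box" ([left, top, right, bottom] in pixels, round what is visible of it).
- silhouettes(query, camera): "pixels" (400x640 bool, what is visible of it) and "box" ([left, top, right, bottom] in pixels, round what is visible of it).
- mark_of(query, camera): "xy" ([column, row] in pixels: a listed point, or the origin of a listed thing).
The state is a dict: "time": time; "joint_positions": joint angles; "dq": joint speeds; "tau": joint torques, N m; "tool_pos": TCP position; "tcp_rot": TCP orientation; "contact_force": force on the tool from outside, world axes, zero at the start; "moment": the same for the moment, N m; "grip_width": finger opening in mm.
Only numpy, scipy, OpenCV 4.12 (cv2) and the standard library are available. Lean on these libraries where they do the work, as an engineer would, in place of code of your own. Each camera call takes 0.05 s, during which the arm holds its last target. There are 200 camera calls.

## Working session

There is one attempt and no reset: what is moved stays moved. The work goes in short steps, Python scripts to look and compute and a tool call to move; the robot and the scene stay as the last step left them, time stands still between calls to the robot, and variables do not carry over. Pictures are saved under pics/ and viewed, about 8 in all and at most 12, crops included, and the job is handed in when it is done.

Besides the shell and the picture viewer there is one more tool, called after "Request:" by a JSON object that holds its "api" and its "payload". servo_tool: Moves the arm, as the interface text tells. Scaled input: -1 to 1 covers 20 cm each way for a shift and pi rad each way for a turn. Its arguments: {"type":"object","properties":{"slide":{"type":"array","items":{"type":"array","items":{"type":"number"}}},"rot":{"type":"array","items":{"type":"array","items":{"type":"number"}}},"claw":{"type":"array","items":{"type":"number"}}},"required":["slide","rot","claw"]}

```bash
mkdir -p pics
cat > h.py <<'E'
import numpy as np, cv2
from plant import get_obs, capture, close_job, spot_in, silhouettes, mark_of, grip_depth
def cam(n,save=None):
    c=capture(n)
    if save: cv2.imwrite('pics/'+save,c['frame'][:,:,::-1])
    return c
def ray(c,u,v):
    f=200/np.tan(np.radians(c['vertical_fov'])/2)
    R=np.array(c['rotation']); 
    return np.array(c['position']), R@np.array([(u-c['cx'])/f,(v-c['cy'])/f,1])
def at_z(c,u,v,z):
    p,d=ray(c,u,v); return p+d*(z-p[2])/d[2]
def at_depth(c,u,v):
    p,d=ray(c,u,v); return p+d*c['depth'][int(round(v)),int(round(u))]
E
python3 - <<'E'
from h import *
np.set_printoptions(precision=1,suppress=True)
o=get_obs(); print({k:np.round(v,3) for k,v in o.items()}, grip_depth)
for n in ['scene','top']:
    c=cam(n,n+'1.png'); print(n,c['position'],np.array(c['rotation']).tolist())
    for q in ['catch_tab','catch_hinge','lever_grip','lever_hinge','press','nest','shaker','shaker_mid','foot_face','mug_mid','candle_mid','spoon']:
        for m in mark_of(q,n)[:2]:
            print(q,np.array(m['xy']),round(m['confidence'],2),at_depth(c,*np.clip(m['xy'],0,[639,399])), {'catch_tab':at_z(c,*m['xy'],207),'catch_hinge':at_z(c,*m['xy'],207),'lever_grip':at_z(c,*m['xy'],263),'lever_hinge':at_z(c,*m['xy'],150),'press':at_z(c,*m['xy'],0),'nest':at_z(c,*m['xy'],12)}.get(q))
a=cv2.imread('pics/scene1.png');b=cv2.imread('pics/top1.png')
E
```

```text
{'time': np.float64(0.0), 'joint_positions': array([-1.4,  0.3,  1.5, -0. ,  1.3, -0.1]), 'dq': array([ 0.,  0.,  0., -0.,  0.,  0.]), 'tau': array([ -0. , -43.1, -24.4,   0.1,   0.1,  -0. ]), 'tool_pos': array([ 167. , -497.3,  226. ]), 'tcp_rot': array([-3.1, -0. ,  0.3]), 'contact_force': array([-0.5, -0.3,  0.2]), 'moment': array([-0. , -0. ,  0.1]), 'grip_width': np.float64(91.972)} 18.8
scene [   1.5  787.7 1044.5] [-2.3294052551600464, 0.00895565747098126, -2.5417430110874983]Traceback (most recent call last):
  File "<stdin>", line 8, in <module>
  File "h.py", line 12, in at_z
    p,d=ray(c,u,v); return p+d*(z-p[2])/d[2]
                                        ~^^^
IndexError: invalid index to scalar variable.
```

View pics/scene1.png

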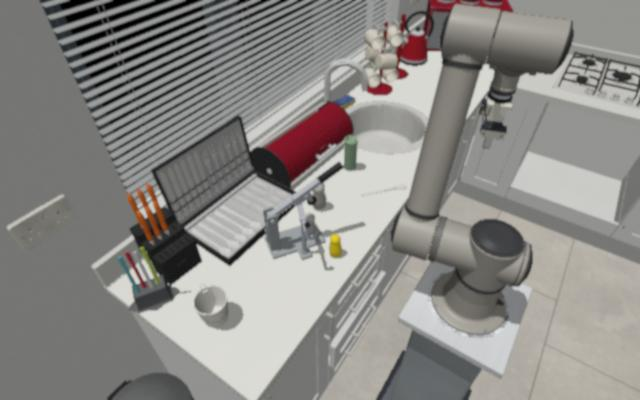

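The scene picture shows the press near (295,225), its grip at about (330,172), a yellow shaker at (335,245), the mug at (210,305) and the candle at (350,150). The camera rotation comes as roll-pitch-yaw, so I'll convert it.

```bash
sed -i "s/R=np.array(c\['rotation'\]); /R=Rotation.from_euler('xyz',c['rotation']).as_matrix()/; 1a from scipy.spatial.transform import Rotation" h.py
python3 - <<'E'
from h import *
np.set_printoptions(precision=1,suppress=True)
Z=dict(catch_tab=207,catch_hinge=207,lever_grip=263,lever_hinge=150,press=0,nest=12)
for n in ['scene','top']:
    c=cam(n,n+'1.png'); print(n,c['position'],c['vertical_fov'],c['rotation'])
    for q in ['catch_tab','catch_hinge','lever_grip','lever_hinge','press','nest','shaker','shaker_mid','foot_face','mug_mid','candle_mid','spoon']:
        for m in mark_of(q,n)[:2]:
            print(q,np.array(m['xy']),round(m['confidence'],2),at_depth(c,*np.clip(m['xy'],0,[639,399])), at_z(c,*m['xy'],Z[q]) if q in Z else '')
E
```

```text
scene [   1.5  787.7 1044.5] 53.360845604047675 [-2.3  0.  -2.5]
catch_tab [307.9 227.4] 0.48 [449.6 178.4 215.1] [453.9 172.5 207. ]
catch_hinge [301.4 207.6] 0.49 [537.7  89.6 171.5] [515.9 118.  207. ]
lever_grip [334.3 168.8] 0.75 [486.9 -16.5 278. ] [496.4 -32.2 263. ]
press [302.3 236.8] 0.74 [509.5 128.3  88.7] [556.7  67.2   0. ]
press [334.2 166.9] 0.53 [492.8 -25.3 276.8] [ 670.  -318.5    0. ]
nest [309.5 233.3] 0.84 [527.6  64.3  33.9] [538.9  48.6  12. ]
nest [385.6 192.7] 0.65 [ 420.2 -294.2    0.8] [ 415.7 -282.7   12. ]
shaker [319.1 204.7] 0.87 [574.4 -63.7  39.4] 
shaker [332.3 253.3] 0.7 [419.9  89.9  28.5] 
shaker_mid [316.8 194.6] 0.76 [585.5 -65.7  81.9] 
shaker_mid [314.1 225.1] 0.64 [521.9  44.5  60.2] 
foot_face [211.8 304.5] 0.64 [615.1 440.5  17.5] 
foot_face [310.4 200.3] 0.56 [529.8  51.6 177. ] 
mug_mid [208.4 303.5] 0.66 [619.1 447.4  28.6] 
candle_mid [352.  151.4] 0.76 [ 598.1 -330.6  102.2] 
spoon [383.4 187.7] 0.5 [ 441.6 -318.1   -1.8] 
top [ 334.6   43.5 1397.4] 57.107395117044646 [-3.  -0.  -1.6]
catch_tab [277.8 218.8] 0.46 [489.  208.6  -4.1] [
[... 472 characters left out ...]
.9  46.3 190.4] [560.8  46.8   0. ]
nest [321.3 205.1] 0.75 [524.7  41.2  92.1] [536.3  41.1  12. ]
nest [323.8 207.6] 0.68 [527.2  31.7   7.1] [526.5  31.8  12. ]
shaker [354.  190.4] 0.6 [573.4 -76.7 106. ] 
shaker [316.9 237.7] 0.55 [410.6  59.5  55.3] 
shaker_mid [359.9 188.4] 0.67 [579.3 -97.4 111.4] 
shaker_mid [315.9 231.7] 0.65 [430.1  62.3  87.9] 
foot_face [321.9 199.7] 0.48 [531.2  39.  173.4] 
mug_mid [214.  188.9] 0.88 [608.4 453.    5.5] 
mug_mid [321.3 202. ] 0.16 [523.9  41.2 169.7] 
candle_mid [288.1 178.8] 0.65 [608.5 153.9 159.5] 
candle_mid [427.4 181.6] 0.55 [ 598.4 -338.5  115.8] 
spoon [412.3 231.2] 0.54 [ 430.8 -301.4    5.2] 
spoon [286.4 179.5] 0.38 [607. 160. 156.]
```

View pics/top1.png

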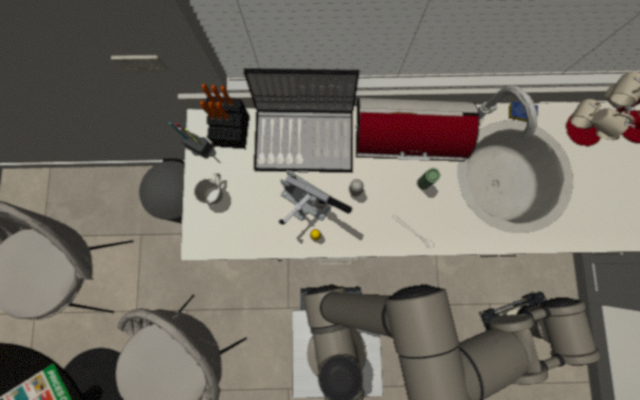

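The top view shows the press at about (305,198) with its grip at (340,205), catch pivot at (295,204) and column at (285,178). The grey shaker at (357,187) stands outside the press, so it's the decoy. Press yaw fits about 1.01. Next I'll write a helper that plans moves and start moving.

```bash
cat >> h.py <<'E'
np.set_printoptions(precision=3,suppress=True)
def pose():
    o=get_obs(); return np.array(o['tool_pos']),Rotation.from_euler('xyz',o['tcp_rot'])
def plan(p,yaw,tilt=0,start=None):
    """tilt: turn about tool y. prints slide, rot normalised."""
    p0,R0=start or pose(); R1=Rotation.from_euler('xyz',[np.pi,0,yaw])*Rotation.from_rotvec([0,tilt,0])
    s=R0.inv().apply(np.array(p)-p0)/200; r=(R0.inv()*R1).as_rotvec()/np.pi
    print('slide',s.round(3).tolist(),'rot',r.round(4).tolist())
    return np.array(p),R1
E
python3 -c "
from h import *
print(pose()[0],pose()[1].as_euler('xyz'))
a=plan([300,-390,330],1.0)
b=plan([420,-250,430],1.4,start=a)
c=plan([430,-60,430],1.78,start=b)
d=plan([430,110,420],1.78,start=c)
"
```

```text
[ 167.069 -497.71   226.731] [ 3.142 -0.     0.324]
slide [0.801, -0.299, -0.516] rot [0.0, 0.0, -0.2152]
slide [0.913, 0.127, -0.5] rot [0.0, 0.0, -0.1273]
slide [0.945, -0.112, -0.0] rot [0.0, 0.0, -0.121]
slide [0.831, 0.177, 0.05] rot [0.0, 0.0, 0.0]
```

Request:
{"api": "servo_tool", "payload": {"slide": [[0.8,-0.3,-0.52],[0.8,-0.3,-0.52],[0.8,-0.3,-0.52],[0.8,-0.3,-0.52],[0.8,-0.3,-0.52]], "rot": [[0,0,-0.215],[0,0,-0.215],[0,0,-0.215],[0,0,-0.215],[0,0,-0.215]], "claw": [50,50,50,50,50]}}

```text
time: 2.02
tool_pos: [300.4, -389.5, 331.4]
tcp_rot: [3.14, 0.001, 1.0]
contact_force: [0.7, -0.7, 0.1]
grip_width: 50.8
```

Request:
{"api": "servo_tool", "payload": {"slide": [[0.91,0.13,-0.5],[0.91,0.13,-0.5],[0.91,0.13,-0.5],[0.91,0.13,-0.5],[0.91,0.13,-0.5]], "rot": [[0,0,-0.127],[0,0,-0.127],[0,0,-0.127],[0,0,-0.127],[0,0,-0.127]], "claw": [50,50,50,50,50]}}

```text
time: 2.65
tool_pos: [420.3, -250.9, 430.5]
tcp_rot: [3.142, 0.0, 1.397]
contact_force: [-0.5, -0.2, -0.5]
grip_width: 49.7
```

Request:
{"api": "servo_tool", "payload": {"slide": [[0.94,-0.11,0],[0.94,-0.11,0],[0.94,-0.11,0],[0.94,-0.11,0],[0.94,-0.11,0]], "rot": [[0,0,-0.121],[0,0,-0.121],[0,0,-0.121],[0,0,-0.121],[0,0,-0.121]], "claw": [50,50,50,50,50]}}

```text
time: 3.28
tool_pos: [430.3, -63.2, 429.9]
tcp_rot: [-3.14, 0.0, 1.776]
contact_force: [-0.3, 0.1, -0.2]
grip_width: 49.9
```

Request:
{"api": "servo_tool", "payload": {"slide": [[0.83,0.18,0.05],[0.83,0.18,0.05],[0.83,0.18,0.05],[0.83,0.18,0.05],[0.83,0.18,0.05]], "rot": [[0,0,0],[0,0,0],[0,0,0],[0,0,0],[0,0,0]], "claw": [50,50,50,50,50]}}

```text
time: 3.9
tool_pos: [432.2, 106.1, 420.1]
tcp_rot: [-3.14, 0.001, 1.776]
contact_force: [-0.2, -0.3, 0.4]
grip_width: 50.0
```

Run:
```python
from h import *
print(pose()[0],pose()[1].as_euler('xyz'),get_obs()['time'],get_obs()['joint_positions'])
Z=dict(catch_tab=207,catch_hinge=207,lever_grip=263,lever_hinge=150,press=0,nest=12)
c=cam('wrist','w1.png')
for q in Z:
    for m in mark_of(q,'wrist')[:2]:
        print(q,np.array(m['xy']),round(m['confidence'],2),at_depth(c,*np.clip(m['xy'],0,[639,399])), at_z(c,*m['xy'],Z[q]))
```

```text
[432.173 106.096 420.142] [-3.14   0.001  1.776] 3.9 [ 0.069  0.112  1.305 -0.001  1.726 -0.136]
catch_tab [360.1 120.2] 0.88 [457.946 177.467 227.284] [460.404 176.763 207.   ]
catch_hinge [387.  173.4] 0.64 [516.937 114.784 176.625] [509.263 120.441 207.   ]
lever_grip [356.  287.6] 0.7 [435.315 139.209 500.705] [496.116 -14.53  263.   ]
lever_hinge [454.7 155.8] 0.59 [604.778 155.721 164.803] [611.553 154.507 150.   ]
press [383.8 171.5] 0.83 [512.167 116.295 175.759] [554.391  84.291   0.   ]
nest [370.3 185.5] 0.93 [525.569  62.778  48.155] [533.08  54.13  12.  ]
```

View pics/w1.png

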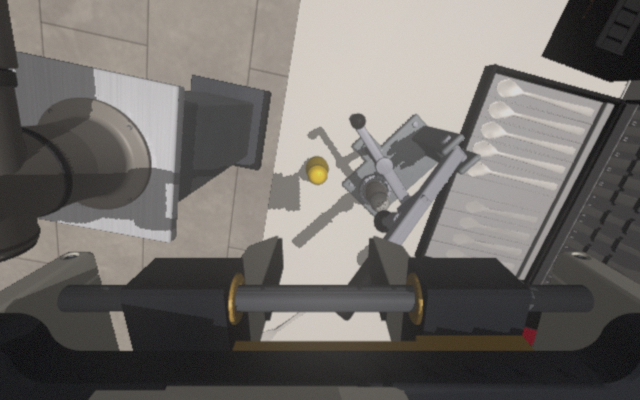

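The wrist view shows the catch ball at (358,120), the hub at about (383,163), and the tongue crossing under the lever at (405,198). That puts the peg near (459,177) with the catch at about 0.2 rad. I'll descend over the peg with the jaws straddling it.

```bash
python3 -c "
from h import *
a=plan([459,177,300],1.78)
b=plan([459,177,192],1.78,start=a)
"
```

```text
slide [0.314, 0.205, 0.604] rot [0.0, 0.0001, -0.001]
slide [0.0, -0.0, 0.54] rot [0.0, 0.0, 0.0]
```

Request:
{"api": "servo_tool", "payload": {"slide": [[0.314,0.205,0.6],[0.314,0.205,0.6],[0.314,0.205,0.6],[0.314,0.205,0.6]], "rot": [[0,0,0],[0,0,0],[0,0,0],[0,0,0]], "claw": [50,50,50,50]}}

```text
time: 4.75
tool_pos: [458.8, 177.7, 300.8]
tcp_rot: [-3.141, 0.001, 1.779]
contact_force: [0.6, -0.9, 0.5]
grip_width: 50.1
```

Run:
```python
from h import *
c=cam('wrist','w2.png'); p,R=pose(); print(p,R.as_euler('xyz'))
for q in ['catch_tab','catch_hinge']:
    for m in mark_of(q,'wrist')[:2]: print(q,m['xy'],m['confidence'],at_z(c,*m['xy'],207),at_depth(c,*m['xy']))
```

```text
[459.316 177.429 302.081] [3.14  0.001 1.778]
catch_tab [321.5, 203.8] 0.94 [456.359 175.799 207.   ] [455.297 181.989 225.302]
catch_tab [455.0, 228.7] 0.71 [580.179 177.623 207.   ] [605.105 162.582 161.557]
catch_hinge [369.2, 269.3] 0.69 [514.363 120.594 207.   ] [485.425 176.585 307.543]
```

View pics/w2.png

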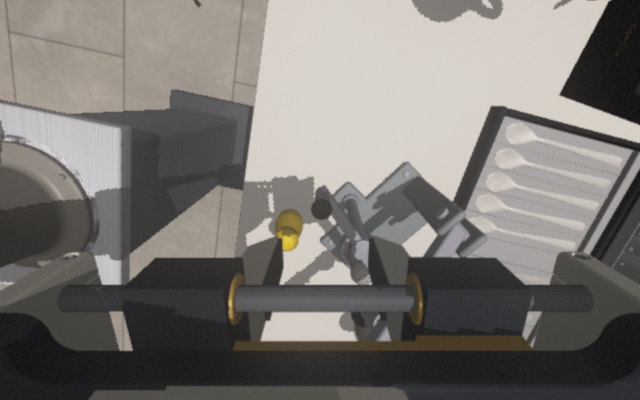

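The ball at (321,209) is centred between the fingers, within 3 mm. I'll go down and close loosely around the peg.

Request:
{"api": "servo_tool", "payload": {"slide": [[0,-0.012,0.25],[0,-0.012,0.55],[0,-0.012,0.55],[0,-0.012,0.55],[0,-0.012,0.55]], "rot": [[0,0,0],[0,0,0],[0,0,0],[0,0,0],[0,0,0]], "claw": [50,50,50,24,24]}}

```text
time: 5.52
tool_pos: [458.2, 177.6, 193.6]
tcp_rot: [3.136, 0.0, 1.778]
contact_force: [0.4, 0.7, 0.5]
grip_width: 34.4
```

Run:
```python
from h import *
p,R=pose(); o=get_obs(); print(p,R.as_euler('xyz'),o['contact_force'],o['grip_width'])
hx=np.array([513.,123.]); yaw=1.01
ex=np.array([np.cos(yaw),np.sin(yaw)]); ey=np.array([-ex[1],ex[0]])
for t in [.4,.6,.8,1.0,1.2,1.35,1.42]:
    q=hx+75*(np.sin(t)*ex+np.cos(t)*ey); print(t,q,end=' ')
    plan([*q,192],1.78,start=(np.array([456.5,177.5,192]),Rotation.from_euler('xyz',[np.pi,0,1.78])))
```

```text
[458.184 177.554 193.554] [3.136 0.    1.778] [0.39  0.723 0.461] 34.35488950145203
0.4 [470.035 184.474] slide [0.02, 0.073, 0.0] rot [0.0, 0.0, 0.0]
0.6 [483.104 191.784] slide [0.042, 0.145, 0.0] rot [0.0, 0.0, 0.0]
0.8 [497.366 196.352] slide [0.05, 0.219, 0.0] rot [0.0, 0.0, 0.0]
1.0 [512.25  197.996] slide [0.042, 0.294, 0.0] rot [0.0, 0.0, 0.0]
1.2 [527.164 196.65 ] slide [0.02, 0.366, 0.0] rot [0.0, 0.0, 0.0]
1.35 [538.012 193.707] slide [-0.005, 0.416, 0.0] rot [0.0, 0.0, 0.0]
1.42 [542.896 191.784] slide [-0.02, 0.437, 0.0] rot [0.0, 0.0, 0.0]
```

Request:
{"api": "servo_tool", "payload": {"slide": [[0.01,0.04,0],[0.02,0.075,0],[0.032,0.11,0],[0.042,0.145,0],[0.047,0.18,0]], "rot": [[0,0,0],[0,0,0],[0,0,0],[0,0,0],[0,0,0]], "claw": [24,24,24,24,24]}}

```text
time: 6.15
tool_pos: [490.2, 194.2, 190.5]
tcp_rot: [-3.141, 0.0, 1.779]
contact_force: [-1.8, 0.9, 0.5]
grip_width: 23.6
```

Request:
{"api": "servo_tool", "payload": {"slide": [[0.003,0.04,0],[0,0.077,0],[-0.005,0.115,0],[-0.015,0.15,0],[-0.027,0.187,0]], "rot": [[0,0,0],[0,0,0],[0,0,0],[0,0,0],[0,0,0]], "claw": [24,24,24,24,24]}}

```text
time: 6.78
tool_pos: [528.0, 196.2, 190.7]
tcp_rot: [3.142, 0.0, 1.778]
contact_force: [-1.5, 0.9, 0.1]
grip_width: 24.2
```

Request:
{"api": "servo_tool", "payload": {"slide": [[-0.013,0.025,0],[-0.025,0.05,0],[-0.033,0.068,0],[-0.04,0.08,0],[-0.04,0.08,0]], "rot": [[0,0,0],[0,0,0],[0,0,0],[0,0,0],[0,0,0]], "claw": [24,24,24,24,24]}}

```text
time: 7.4
tool_pos: [540.6, 193.0, 190.2]
tcp_rot: [-3.132, -0.003, 1.779]
contact_force: [-15.7, 4.8, 5.5]
grip_width: 24.1
```

Contact force reached about 16 N, so the catch is at its stop. I'll ease off, open and rise straight up, then check.

Request:
{"api": "servo_tool", "payload": {"slide": [[0.01,-0.02,0],[0.01,-0.02,0],[0.01,-0.02,-0.3],[0.01,-0.02,-0.6],[0.01,-0.02,-0.95]], "rot": [[0,0,0],[0,0,0],[0,0,0],[0,0,0],[0,0,0]], "claw": [45,45,45,60,60]}}

```text
time: 8.02
tool_pos: [540.7, 192.5, 375.2]
tcp_rot: [3.141, 0.001, 1.778]
contact_force: [0.8, 0.5, 0.5]
grip_width: 58.3
```

Run:
```python
from h import *
Z=dict(catch_tab=207,catch_hinge=207,lever_grip=263,lever_hinge=150)
for n in ['top','scene']:
    c=cam(n,n+'2.png')
    for q in Z:
        for m in mark_of(q,n)[:2]:
            print(n,q,np.array(m['xy']),round(m['confidence'],2),at_depth(c,*np.clip(m['xy'],0,[639,399])), at_z(c,*m['xy'],Z[q]))
u=165;im=cv2.imread('pics/scene2.png')[140:300,230:400];cv2.imwrite('pics/sc2.png',cv2.resize(im,None,fx=3.5,fy=3.5))
ex=np.array([np.cos(1.01),np.sin(1.01),0])
g=np.array([500,-20,263]);p,R=pose();print(p)
a=plan([500-60,30,420],1.4); b=plan([500,-20,350],1.01,start=a)
```

```text
top catch_tab [320.4 201.6] 0.47 [525.574  44.167 168.347] [519.567  44.146 207.   ]
top catch_hinge [298.  205.1] 0.55 [514.339 119.729 173.46 ] [509.412 117.64  207.   ]
top lever_grip [336.3 203.5] 0.95 [502.836  -5.081 270.094] [503.895  -5.386 263.   ]
top lever_hinge [288.4 177.2] 0.82 [614.543 152.947 157.818] [616.309 153.637 150.   ]
scene catch_tab [278.4 216.1] 0.75 [541.543 194.641 221.656] [551.162 184.078 207.   ]
scene catch_hinge [309.5 201.6] 0.74 [534.668  49.963 167.329] [510.554  83.328 207.   ]
scene catch_hinge [302.8 207.1] 0.68 [640.426 -52.869  -0.313] [513.645 113.918 207.   ]
scene lever_hinge [270.3 217.5] 0.69 [595.278 172.717 165.554] [605.786 161.834 150.   ]
[540.234 192.841 371.834]
slide [-0.694, -0.659, -0.239] rot [-0.0008, 0.0002, 0.1204]
slide [-0.195, 0.338, 0.35] rot [0.0, -0.0, 0.1241]
```

View pics/sc2.png

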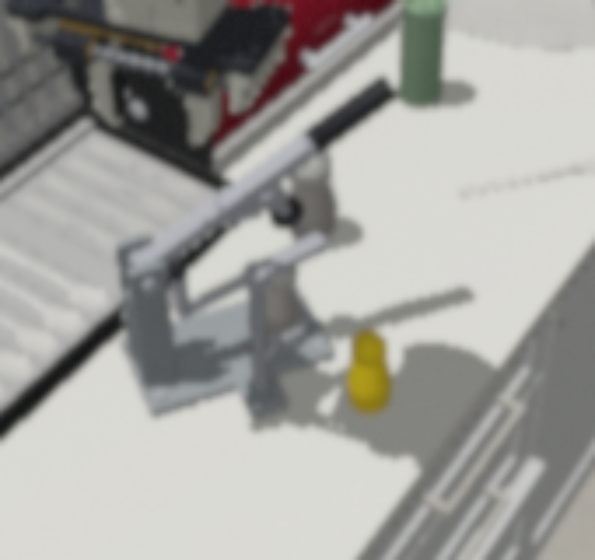

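The picture shows the catch swung out parallel to the lever, with its peg beside the column. The lever is still up and its grip points to the upper right. Now I'll move above the grip.

Request:
{"api": "servo_tool", "payload": {"slide": [[-0.7,-0.66,-0.24],[-0.7,-0.66,-0.24],[-0.7,-0.66,-0.24],[-0.7,-0.66,-0.24],[-0.7,-0.66,-0.24]], "rot": [[0,0,0.12],[0,0,0.12],[0,0,0.12],[0,0,0.12],[0,0,0.12]], "claw": [60,60,60,60,60]}}

```text
time: 9.15
tool_pos: [440.1, 28.5, 421.1]
tcp_rot: [3.141, -0.0, 1.4]
contact_force: [0.4, -0.3, 0.3]
grip_width: 59.9
```

Request:
{"api": "servo_tool", "payload": {"slide": [[-0.4,0.34,0],[-0.4,0.34,0],[-0.4,0.34,0],[-0.4,0.34,0],[-0.4,0.34,0]], "rot": [[0,0,0.124],[0,0,0.124],[0,0,0.124],[0,0,0.124],[0,0,0.124]], "claw": [60,60,60,60,60]}}

```text
time: 9.78
tool_pos: [493.6, -60.1, 421.2]
tcp_rot: [-3.141, -0.0, 1.015]
contact_force: [0.4, -0.0, 0.7]
grip_width: 60.1
```

Run:
```python
from h import *
p,R=pose();print(p,R.as_euler('xyz'),get_obs()['joint_positions'])
c=cam('wrist','w3.png')
for q,z in dict(catch_tab=207,catch_hinge=207,lever_grip=263,lever_hinge=150,nest=12).items():
    for m in mark_of(q,'wrist')[:2]:
        print(q,np.array(m['xy']),round(m['confidence'],2),at_depth(c,*np.clip(m['xy'],0,[639,399])), at_z(c,*m['xy'],z))
```

```text
[493.553 -60.144 421.226] [-3.141 -0.     1.015] [-0.276  0.218  1.173  0.     1.751  0.28 ]
lever_grip [306.6 143.9] 0.9 [500.997 -12.306 275.781] [499.433 -13.341 263.   ]
nest [309.5  78.4] 0.65 [536.257  40.791 236.797] [534.973  59.441  12.   ]
```

View pics/w3.png

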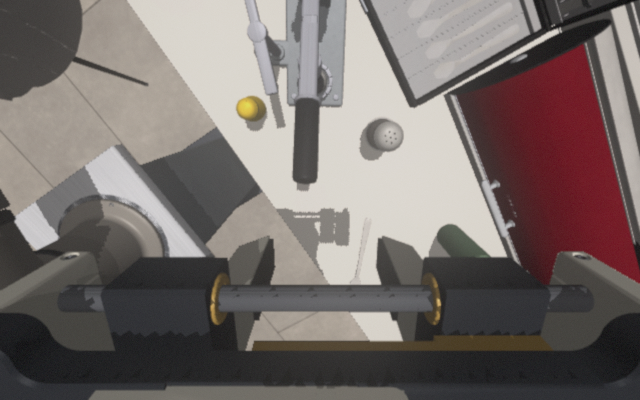

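The wrist view shows the grip from (309,100) to (305,182), nearly aligned with tool x. The catch lies clear to its left. I'll measure the lever line and plan the grasp.

Run:
```python
from h import *
c=cam('wrist')
m=silhouettes('lever_grip','wrist')
s=m[0]['pixels']; v,u=np.nonzero(s); print(m[0]['box'],s.sum())
P=np.array([at_depth(c,a,b) for a,b in zip(u,v) if c['depth'][b,a]>0]); P=P[P[:,2]>150]
vx,vy,x0,y0=cv2.fitLine(P[:,:2].astype(np.float32),cv2.DIST_HUBER,0,.01,.01).ravel(); print('yaw',np.arctan(vy/vx),x0,y0)
yaw=np.arctan(vy/vx); e=np.array([np.cos(yaw),np.sin(yaw)]); t=(P[:,:2]-[x0,y0])@e
for k in np.arange(-60,160,20):
    b=abs(t-k)<4
    if b.any(): print(k,np.array([x0,y0])+k*e,np.percentile(P[b,2],90))
```

```text
[291.2, 0.0, 326.6, 181.3] 3999
yaw 0.99461114 527.07623 28.746908
-60 [494.386 -21.566] 283.5995924626548
-40 [505.283  -4.795] 272.8738196259914
-20 [516.18   11.976] 261.55740649798764
0 [527.076  28.747] 253.48094126431067
20 [537.973  45.518] 236.4636141412602
40 [548.869  62.289] 225.76709339098542
60 [559.766  79.06 ] 214.47332763781225
80 [570.663  95.831] 206.47907513275626
100 [581.559 112.602] 193.63765161135132
```

```bash
cat > lev.py <<'E'
from h import *
yaw=.995; e=np.array([np.cos(yaw),np.sin(yaw)]); H=np.array([612.7,160.3,150.])
def tcp(phi,back=0):
    a=.5-phi; g=H+[*(-235*np.cos(a)*e),235*np.sin(a)]; z=np.array([*(-np.sin(a)*e),-np.cos(a)])
    return g+(19-back)*z, -a
def go(phi,back=0,start=None):
    p,t=tcp(phi,back); print(phi,back,p); return plan(p,yaw,t,start)
E
python3 -c "
from lev import *
a=go(0,90); b=go(0,0,a)
for f in [.1,.2,.3,.4,.5,.52]: go(f,0,b)
"
```

```text
0 90 [518.941  15.872 324.973]
slide [0.395, -0.097, 0.482] rot [0.0015, -0.1592, 0.0053]
0 0 [495.446 -20.319 245.991]
slide [-0.0, -0.0, 0.45] rot [0.0, 0.0, 0.0]
0.1 0 [490.814 -27.455 224.013]
slide [0.015, -0.0, 0.117] rot [0.0, 0.0318, 0.0]
0.2 0 [487.4   -32.714 201.296]
slide [0.042, -0.0, 0.232] rot [0.0, 0.0637, -0.0]
0.3 0 [485.237 -36.045 178.066]
slide [0.081, -0.0, 0.343] rot [0.0, 0.0955, -0.0]
0.4 0 [484.348 -37.415 154.556]
slide [0.13, -0.0, 0.45] rot [0.0, 0.1273, 0.0]
0.5 0 [484.742 -36.808 131.   ]
slide [0.189, -0.0, 0.552] rot [0.0, 0.1592, 0.0]
0.52 0 [484.974 -36.45  126.304]
slide [0.203, -0.0, 0.571] rot [0.0, 0.1655, -0.0]
```

Request:
{"api": "servo_tool", "payload": {"slide": [[0.395,-0.097,0.1],[0.395,-0.097,0.3],[0.395,-0.097,0.48],[0.395,-0.097,0.48],[0.395,-0.097,0.48]], "rot": [[0,-0.159,0.005],[0,-0.159,0.005],[0,-0.159,0.005],[0,-0.159,0.005],[0,-0.159,0.005]], "claw": [60,60,60,60,60]}}

```text
time: 10.8
tool_pos: [519.5, 15.3, 327.1]
tcp_rot: [3.135, 0.496, 0.993]
contact_force: [0.3, -1.3, 1.1]
grip_width: 59.6
```

```bash
python3 -c "
from lev import *
print(pose()[0],pose()[1].as_euler('xyz'),get_obs()['joint_positions'])
go(0,0)
c=cam('wrist','w4.png')
"
```

```text
[519.543  15.27  327.122] [3.135 0.496 0.993] [ 0.11   0.484  1.134 -0.395  1.829  0.644]
0 0 [495.446 -20.319 245.991]
slide [0.004, -0.007, 0.459] rot [0.0019, -0.0013, -0.0007]
```

View pics/w4.png

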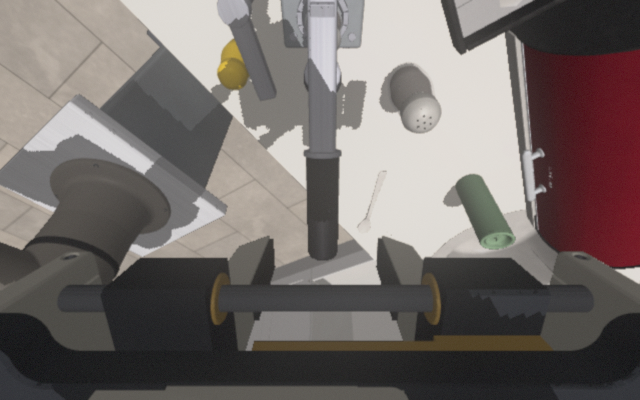

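The grip (columns 306–340) is centred between the fingers (274–378). I'll descend and close.

Request:
{"api": "servo_tool", "payload": {"slide": [[0,-0.005,0.2],[0,-0.005,0.38],[0,-0.005,0.45],[0,-0.005,0.45],[0,-0.005,0.45]], "rot": [[0,0,0],[0,0,0],[0,0,0],[0,0,0],[0,0,0]], "claw": [60,60,60,60,60]}}

```text
time: 11.48
tool_pos: [496.1, -20.0, 247.9]
tcp_rot: [3.134, 0.497, 0.993]
contact_force: [0.8, 0.0, -0.3]
grip_width: 60.0
```

Request:
{"api": "servo_tool", "payload": {"slide": [[0,0,0],[0,0,0],[0,0,0],[0,0,0],[0,0,0]], "rot": [[0,0,0],[0,0,0],[0,0,0],[0,0,0],[0,0,0]], "claw": [20,20,20,20,20]}}

```text
time: 12.1
tool_pos: [494.6, -19.8, 246.1]
tcp_rot: [3.139, 0.5, 0.995]
contact_force: [-2.0, 2.7, 0.2]
grip_width: 25.1
```

Request:
{"api": "servo_tool", "payload": {"slide": [[0.006,0,0.058],[0.015,0,0.117],[0.028,0,0.175],[0.042,0,0.232],[0.042,0,0.232]], "rot": [[0,0.0159,0],[0,0.0318,0],[0,0.0478,0],[0,0.0637,0],[0,0.0637,0]], "claw": [20,20,20,20,20]}}

```text
time: 12.72
tool_pos: [486.4, -32.4, 201.2]
tcp_rot: [3.139, 0.299, 0.995]
contact_force: [-2.8, 4.8, 0.7]
grip_width: 25.4
```

```bash
python3 -c "
from lev import *
print(pose()[0],pose()[1].as_euler('xyz'),get_obs()['contact_force'],get_obs()['grip_width'])
s=tcp(.2);s=(s[0],Rotation.from_euler('xyz',[np.pi,0,yaw])*Rotation.from_rotvec([0,s[1],0]))
for f in [.26,.32,.38,.44,.48,.5,.515]: go(f,0,s)
"
```

```text
[486.429 -32.365 201.212] [3.139 0.299 0.995] [-2.779  4.802  0.666] 25.353963805394486
0.26 0 [485.95  -34.947 187.405]
slide [0.008, 0.0, 0.07] rot [-0.0, 0.0191, 0.0]
0.32 0 [484.957 -36.477 173.379]
slide [0.02, 0.0, 0.14] rot [0.0, 0.0382, 0.0]
0.38 0 [484.424 -37.299 159.269]
slide [0.036, 0.0, 0.209] rot [0.0, 0.0573, 0.0]
0.44 0 [484.352 -37.409 145.126]
slide [0.056, -0.0, 0.277] rot [-0.0, 0.0764, 0.0]
0.48 0 [484.561 -37.088 135.703]
slide [0.072, 0.0, 0.321] rot [-0.0, 0.0891, 0.0]
0.5 0 [484.742 -36.808 131.   ]
slide [0.081, 0.0, 0.343] rot [0.0, 0.0955, 0.0]
0.515 0 [484.911 -36.547 127.477]
slide [0.087, -0.0, 0.359] rot [-0.0, 0.1003, 0.0]
```

Request:
{"api": "servo_tool", "payload": {"slide": [[0.008,-0.004,0.07],[0.02,-0.004,0.14],[0.036,-0.004,0.209],[0.056,-0.004,0.277],[0.072,-0.004,0.32]], "rot": [[0,0.0191,0],[0,0.0382,0],[0,0.0573,0],[0,0.0764,0],[0,0.089,0]], "claw": [20,20,20,20,20]}}

```text
time: 13.35
tool_pos: [483.6, -36.8, 136.4]
tcp_rot: [3.138, 0.02, 0.997]
contact_force: [-6.0, 3.2, 9.6]
grip_width: 25.3
```

Request:
{"api": "servo_tool", "payload": {"slide": [[0.004,0,0.01],[0.007,0,0.02],[0.007,0,0.02],[0.007,0,0.02]], "rot": [[0,0.003,0],[0,0.006,0],[0,0.006,0],[0,0.006,0]], "claw": [20,20,20,20]}}

```text
time: 13.85
tool_pos: [483.7, -36.5, 133.0]
tcp_rot: [3.139, 0.004, 0.998]
contact_force: [-7.6, -3.9, 10.3]
grip_width: 25.3
```

Run:
```python
from lev import *
o=get_obs();print(pose()[0],pose()[1].as_euler('xyz'),o['contact_force'],o['moment'],o['grip_width'],o['time'])
```

```text
[483.704 -36.487 132.981] [3.139 0.004 0.998] [-7.643 -3.916 10.346] [-0.573  1.174 -0.133] 25.30024988281726 13.85
```

Request:
{"api": "servo_tool", "payload": {"slide": [[0,0,0.007],[0,0,0.015],[0,0,0.015]], "rot": [[0,0,0],[0,0,0],[0,0,0]], "claw": [20,20,20]}}

```text
time: 14.22
tool_pos: [483.8, -36.5, 131.2]
tcp_rot: [3.138, 0.004, 0.998]
contact_force: [-12.5, -2.7, 22.8]
grip_width: 25.2
```

Request:
{"api": "servo_tool", "payload": {"slide": [[0,0,0.007],[0,0,0.01],[0,0,0.01]], "rot": [[0,0.002,0],[0,0.002,0],[0,0.002,0]], "claw": [20,20,20]}}

```text
time: 14.6
tool_pos: [484.0, -36.4, 130.3]
tcp_rot: [3.137, -0.003, 0.998]
contact_force: [-15.8, -1.7, 31.5]
grip_width: 25.3
```

The force has gone well above the 12 N spring load, so the lever should be on its stop. I'll relax a little and verify with the cameras.

Request:
{"api": "servo_tool", "payload": {"slide": [[-0.004,0,-0.004],[-0.004,0,-0.004]], "rot": [[0,0,0],[0,0,0]], "claw": [20,20]}}

```text
time: 14.85
tool_pos: [483.9, -36.5, 130.8]
tcp_rot: [3.137, -0.004, 0.998]
contact_force: [-11.9, 1.8, 26.7]
grip_width: 25.4
```

Run:
```python
from lev import *
o=get_obs();print(o['tool_pos'],o['contact_force'],o['grip_width'],o['time'])
for n in ['wrist','scene','top']:
    c=cam(n,n+'5.png')
    for q in ['lever_arm','catch_tab','shaker']:
        for m in silhouettes(q,n)[:2]:
            v,u=np.nonzero(m['pixels']); P=np.array([at_depth(c,a,b) for a,b in zip(u,v) if c['depth'][b,a]>0])
            if q!='lever_arm': print(n,q,round(m['confidence'],2),m['box'],np.median(P,0)); continue
            d=(P-H)[:,:2]; t=d@e; w=d@[-e[1],e[0]]
            print(n,q,round(m['confidence'],2),[(k,np.percentile(P[b,2],[50,75,90]).round(1).tolist(),b.sum()) for k in range(-280,0,20) for b in [(abs(t-k)<8)&(abs(w)<9)&(P[:,2]<200)] if b.any()])
im=cv2.imread('pics/scene5.png')[140:300,230:400]; w=cv2.imread('pics/wrist5.png')
cv2.imwrite('pics/v5.png',np.hstack([cv2.resize(im,(425,400),interpolation=cv2.INTER_CUBIC),w[:,160:535]]))
```

```text
[483.915 -36.473 130.764] [-11.865   1.828  26.658] 25.388058719974595 14.85
wrist lever_arm 0.66 [(-280, [157.2, 157.8, 158.0], np.int64(6)), (-260, [161.0, 161.7, 162.2], np.int64(820)), (-240, [160.9, 161.7, 162.1], np.int64(269)), (-220, [161.2, 161.9, 162.4], np.int64(1097)), (-200, [161.3, 162.0, 162.6], np.int64(1246)), (-180, [158.7, 159.3, 161.1], np.int64(1511)), (-160, [158.7, 159.1, 159.5], np.int64(1578)), (-140, [158.8, 159.3, 159.7], np.int64(1850)), (-120, [158.9, 159.4, 159.8], np.int64(1939))]
wrist catch_tab 0.78 [130.5, 0.0, 221.4, 128.3] [493.73   75.328 174.944]
wrist shaker 0.92 [148.4, 115.0, 229.9, 168.0] [434.376  64.819  81.212]
wrist shaker 0.76 [421.8, 149.8, 548.3, 240.8] [586.76  -69.725 106.459]
scene lever_arm 0.73 [(-220, [157.0, 157.6, 159.5], np.int64(10)), (-200, [159.8, 161.9, 162.7], np.int64(17)), (-180, [156.4, 157.9, 159.9], np.int64(23)), (-160, [156.1, 157.5, 159.8], np.int64(22)), (-140, [156.0, 157.4, 158.3], np.int64(25)), (-120, [156.1, 157.4, 158.4], np.int64(32)), (-100, [154.5, 158.1, 159.9], np.int64(33)), (-80, [156.2, 158.1, 160.3
[... 261 characters left out ...]
0.0, 261.0] [416.939  79.441  50.214]
scene shaker 0.57 [309.7, 181.6, 325.3, 207.2] [585.182 -72.449  97.441]
top lever_arm 0.57 [(-160, [156.4, 156.8, 156.9], np.int64(3)), (-140, [156.5, 157.6, 159.1], np.int64(27)), (-120, [156.7, 157.6, 158.4], np.int64(23)), (-100, [157.6, 159.4, 160.7], np.int64(26)), (-80, [156.6, 158.1, 158.8], np.int64(24)), (-60, [155.1, 157.1, 158.0], np.int64(25)), (-40, [157.7, 159.6, 160.5], np.int64(21)), (-20, [157.3, 158.5, 160.7], np.int64(22))]
top catch_tab 0.6 [272.6, 194.5, 319.3, 217.2] [511.017 116.323 172.184]
top shaker 0.65 [310.3, 228.3, 319.4, 241.2] [421.515  65.795  79.689]
top shaker 0.54 [354.8, 176.9, 365.7, 185.9] [604.758 -90.307 116.46 ]
```

View pics/v5.png

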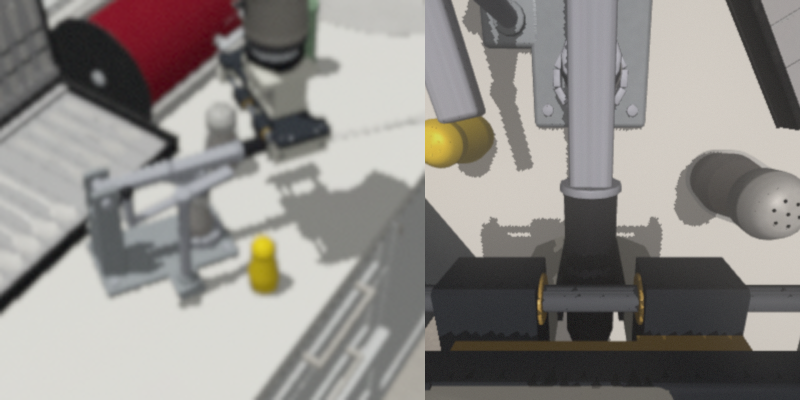

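The pictures show the lever level, its top at about 159 mm all along the bar. The foot is on the shaker, which stands upright in the nest, and the catch is still swung out. The upward reaction is 27 N against the 12 N spring, so the lever is on its stop. I'll hand in now.

```bash
python3 -c "
from h import *
print(close_job())"
```

```text
the job is handed in; nothing more can be done
None
```

The job is done and handed in at about 15 s, with the gripper still holding the lever fully down. With the lever still up, I swung the catch by its peg to its stop. I then gripped the lever and pulled it down until the force showed it was on its stop.

**Last checks:**
- **Lever:** it is level, with the top of the bar at about 159 mm along its whole length. The upward force on the tool was 27 N, well above the 12 N spring load. The grip was firm at 25.4 mm.
- **Catch:** it was still swung out when I handed in. Right after the swing its peg measured (541, 194), which matches an angle of about 1.35 rad.
- **Shaker:** it looks upright in its nest under the foot. I judged this by eye only, because the networks returned just the yellow and the large grey look-alikes.
- **Mug, candle and spoon:** the arm did not go near them, but I did not measure them again at the end.
- **Forces:** while pulling down, the tool force briefly reached about 35 N (31.5 N of it upward), and I eased off before handing in. No check failed.

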